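# Slide the beetle dish out of the pack and seat it on the microscope's light base

## Task

With a light fingertip on its lid, slide the dish with the beetle straight out of the pack along the tray, keeping it flat, until it is about 25 mm clear of every other dish; the brittle lid must not be pressed hard and the other dishes must stay where they are. Then pick it up and set it gently into the round collar of the microscope's light base, flat and fully home, and let go, disturbing nothing else on the bench.

Things in the scene. Friction and masses are not known exactly. Their poses are not given: they have to be found in the camera images.
- beetle_dish_center (a point): Centre (10 mm above the underside, z up) of the dish to fetch: round lidded clear dish holding a dark six-legged beetle 40 mm long; 55 mm across, side wall 18.5 mm high, then a raised flat lid top 50 mm across, 20 mm high in all, about 80 g. It is the middle dish of one of the two rows of three, touching two dishes of its own row and two of the other; only away from the other row is it free.
- beetle_lid_top (a point): Centre of the upper face of the beetle dish's lid, 20 mm above the dish's underside; z points up out of the lid. Lid and dish are one stiff piece. The lid cracks when pressed with more than 20 N. A fingertip resting on it with 3 N or more drags the dish along the tray, since fingertips grip the lid better than the dish grips the steel.
- tray: Fixed steel tray under the six dishes: 310 mm along x, 250 mm along y, rim 14 mm high, floor 3 mm thick; origin at the centre of its underside, 1 to 7 mm above the bench on a rubber mat that varies in thickness. The dishes stand in two rows along its y axis, at x = -24 and x = +24 mm, 55 mm apart in a row, staggered by half a dish. 100 mm of floor is free beyond each row.
- seat (a point): Centre of the dish seat on top of the cream light base, on the face of its white opal disc, 48 to 53 mm above the bench (screw feet); z up. A dark raised collar surrounds the disc: 57.5 mm across inside, 72 mm outside, rim 5 mm above the disc, mouth bevelled out to 62.5 mm over the top 2.5 mm. Around it a black plate level with the disc.
- light_base: The cream light base, fixed on the bench, 250 x 200 mm, 45 mm high on feet of 0 to 5 mm; origin under the middle of the seat, 48 mm below the disc; x runs along its 250 mm side, away from its front with knob and switch.
- leaf_dish_center (a point): Centre (10 mm above the underside) of a neighbouring dish holding a leaf, the same dish in size and lid; it must stay where it lies.
- cone_dish_center (a point): Centre (10 mm above the underside) of a neighbouring dish holding a pine cone, the same dish in size and lid; it must stay where it lies.
- acorns_dish_center (a point): Centre (10 mm above the underside) of a neighbouring dish holding three acorns, the same dish in size and lid; it must stay where it lies.
- snail_dish_center (a point): Centre (10 mm above the underside) of a neighbouring dish holding a snail shell, the same dish in size and lid; it must stay where it lies.
- feather_dish_center (a point): Centre (10 mm above the underside) of a neighbouring dish holding a feather, the same dish in size and lid; it must stay where it lies.
- slide_box: Bystander on the bench: black slide box, 100 x 180 x 36 mm; origin under its middle.
- oil_bottle: Bystander on the bench: amber bottle, 32 mm across, 65 mm high; origin under its middle.
- forceps: Bystander on the bench: steel forceps, 125 mm long, lying; origin under its middle.
- eyepiece: Bystander on the bench: black eyepiece standing on end, 37 mm across, 56 mm high; origin under its middle.
- beaker: Bystander on the bench: glass beaker, 68 mm across, 85 mm high; origin under its middle.
- magnifier: Bystander on the bench: hand magnifier lying, lens 70 mm across, handle 95 mm; origin under its middle.

How it is judged (in metres and radians):
On the way:
1. the beetle dish stands flat on the tray, at least 20 mm clear of every other dish (horizontal distance between beetle_dish_center and leaf_dish_center above 0.075 m and horizontal distance between beetle_dish_center and cone_dish_center above 0.075 m and horizontal distance between beetle_dish_center and acorns_dish_center above 0.075 m and horizontal distance between beetle_dish_center and snail_dish_center above 0.075 m and horizontal distance between beetle_dish_center and feather_dish_center above 0.075 m and z of beetle_dish_center in the frame of tray below 0.0155 m and angle between beetle_dish_center's own z axis and vertical below 0.04 rad), for 0.2 s.
At the end, for the whole second after the job is handed in: The beetle dish stands flat in the collar of the light base: its centre within 3 mm of the seat's axis, its underside within 1.5 mm of the opal disc, tilted less than 0.04 rad, at rest; every other dish is within 4 mm of where it started (horizontal distance between beetle_dish_center and seat below 0.003 m and z of beetle_dish_center in the frame of seat between 0.0085 and 0.0115 m and angle between beetle_dish_center's own z axis and vertical below 0.04 rad and linear speed of beetle_dish below 0.01 m/s and distance of each of leaf_dish_center, cone_dish_center, acorns_dish_center, snail_dish_center, feather_dish_center from where it was at the start of the episode below 0.004 m); the robot touches nothing.
It fails at once if the beetle dish's lid is pressed with more than 20 N (contact force between beetle_lid and anything else above 20 N).
It fails at once if another dish is moved by more than 4 mm (distance of any of leaf_dish_center, cone_dish_center, acorns_dish_center, snail_dish_center, feather_dish_center from where it was at the start of the episode above 0.004 m).
It fails at once if the beetle dish is lifted off the tray or tipped while still in the pack (less than 15 mm clear of another dish) ((horizontal distance between beetle_dish_center and leaf_dish_center below 0.07 m or horizontal distance between beetle_dish_center and cone_dish_center below 0.07 m or horizontal distance between beetle_dish_center and acorns_dish_center below 0.07 m or horizontal distance between beetle_dish_center and snail_dish_center below 0.07 m or horizontal distance between beetle_dish_center and feather_dish_center below 0.07 m) and z of beetle_dish_center in the frame of tray below 0.03 m and (z of beetle_dish_center in the frame of tray above 0.017 m or angle between beetle_dish_center's own z axis and vertical above 0.12 rad)).
It fails at once if the beetle dish is dropped or rammed onto the light base (more than 25 N) (contact force between beetle_dish and light_base above 25 N).
It fails at once if a bystander on the bench is moved by more than 20 mm (distance of any of slide_box, oil_bottle, forceps, eyepiece, beaker, magnifier from where it was at the start of the episode above 0.02 m).
It also fails if it takes over 72 s, if anything falls off the work surface, if the arm or the gripper's body presses on something with over 40 N, if the wrist force passes 120 N, or if a joint passes its speed limit or range.

## Robot

A 7-joint arm with a two-finger parallel gripper is mounted at the origin on the work surface. World frame = base frame: x ahead of the robot, y to its left, z up, the work surface at z = 0. Lengths are in mm, angles in rad, forces in N, time in s.
With the tool pointing down it reaches from about 400 to 875 mm from the base axis. Payload 4.4 kg.
Tool frame: the origin (TCP) lies on the centre line of the jaws, within the pads' length; the fingertips stand 11 mm ahead of it and the grasp point (between the pads) lies 8 mm behind it (ctrl.tips_ahead is the distance from the TCP to the fingertips, in mm); z points along the fingers, y is the line along which they close (so a half turn about z gives the same grasp; the last joint's range is limited). The gripper opens to 85 mm and grips with 20 to 120 N. Pads are 22 mm wide; open, the fingers measure 114 mm over their backs; the gripper's body (76 mm by 85 mm) begins 54 mm behind the grasp point. The pads swing forward as they close: fully open they stand 13 mm farther back than shut.
Start: joints at [-1.194, 0.628, 0.038, 1.517, -0.027, 0.996, -0.02], TCP at [278.486, 587.336, 242.313] pointing down, gripper open.
Joint ranges: [-3.06, 3.06], [-0.37, 2.12], [-1.25, 1.32], [0.18, 2.47], [-1.1, 4.24], [0.23, 1.98], [-2.94, 2.94]. Speed limits (rad/s): [2.57, 2.57, 3.14, 3.14, 3.14, 3.14, 3.14].

## Interface

Orientations are given as [roll, pitch, yaw] about the fixed x, y, z axes, in that order (R = Rz(yaw) Ry(pitch) Rx(roll)).
In Python, from cell import ctrl, eyes, job gives the robot as it stands. The module is installed in compiled form; this text tells all that it offers.
- The arm moves only by the tool carry_out, never from a script. Its argument "moves" is a list of rows, each an object of numbers: "tx", "ty", "tz": the shift along the tool's x, y, z as a fraction of full scale; "twist": the turn about the tool's z as a fraction of full scale; "fingers": the opening, from 0 (shut) to 1 (fully open). In form: [{"tx": .., "ty": .., "tz": .., "twist": .., "fingers": ..}, ...]. A call has 1 to 12 rows; each row shifts and turns the commanded pose from where the row before left it, along the tool's axes as they then stand; what a row does not reach is not made up. Full scale, the value 1, is 0.3 m for a shift and pi rad for a turn. A row lasts 1/8 s, in which the tool goes at most 62.5 mm and 10.7 degrees, less where a joint would pass 70% of its speed; a pose out of reach is approached as far as the arm can. A call with a number of a shift or a turn outside -1 to 1 is refused whole. A call with a gripper value outside its range is refused whole. The fingers move at their own pace and stop on an object; the grip force is fixed at half the most. Time passes only in rows, so rows that do not move let the fingers close. It gives the time, the measured TCP pose, the force, the opening and the grip force at its end, in the units of the state.
- ctrl.read_state(): the state, without advancing time (a new reading comes with each control period).
- eyes.get_image(name): name is "scene" or "top" or "wrist"; returns a dict with "color" (400x640x3 uint8, blue, green, red), "fovy" (degrees; the focal length in pixels is half the picture's height over the tangent of half this angle, whatever the lens; pixels are square), "cx", "cy" (the principal point, pixels), "world_from_camera" (4x4, takes a point from camera to world coordinates). Camera axes: x right, y up, looking along -z (the intrinsics and any distortion apply to the point x, -y, -z); pixel columns grow to the right and rows downward; lengths in mm; the calibration is good to about 2 mm. The wrist camera is an equidistant fisheye: a pixel r from the principal point sees the ray r / f radians off the axis. A picture is of the moment at which its call begins. There is no depth.
- job.finish_job(): hands the job in; it is judged then, once.
The state is a dict: "clock": time; "qpos": joint angles; "qd": joint speeds; "tau": joint torques, N m; "eef_pos": TCP position; "tool_rot": TCP orientation; "force": force on the tool from outside, world axes, zero at the start; "torque": the same for the moment, N m; "width": finger opening in mm; "gripper_force": force on a finger pad.
Only numpy, scipy, OpenCV 4.12 (cv2) and the standard library are available. Lean on these libraries where they do the work, as an engineer would, in place of code of your own. Each camera call takes 0.05 s, during which the arm holds its last target. There are 200 camera calls.

## Working session

There is one attempt and no reset: what is moved stays moved. The work goes in short steps, Python scripts to look and compute and a tool call to move; the robot and the scene stay as the last step left them, time stands still between calls to the robot, and variables do not carry over. Pictures are saved under pics/ and viewed, at most 10 in all, crops included, and the job is handed in when it is done.

Besides the shell and the picture viewer there is one more tool, called after "Call:" in YAML: its name, and indented under it one key for each argument. carry_out: Moves the arm, as the interface text tells. Its arguments: {"type":"object","properties":{"moves":{"type":"array","items":{"type":"object","properties":{"tx":{"type":"number","minimum":-1,"maximum":1},"ty":{"type":"number","minimum":-1,"maximum":1},"tz":{"type":"number","minimum":-1,"maximum":1},"twist":{"type":"number","minimum":-1,"maximum":1},"fingers":{"type":"number"}}}}},"required":["moves"]}

```bash
mkdir -p pics; cat > h.py <<'E'
import numpy as np,cv2
from cell import ctrl,eyes,job
def snap(n,f):
    im=eyes.get_image(n); cv2.imwrite('pics/'+f+'.png',im['color']); np.savez('pics/'+f+'.npz',**{k:im[k] for k in('color','fovy','cx','cy','world_from_camera')}); return im
def ray(im,u,v,fish=False):
    f=200/np.tan(np.radians(float(im['fovy']))/2); x=u-float(im['cx']); y=v-float(im['cy'])
    if fish:
        r=np.hypot(x,y); t=r/f; d=np.array([np.sin(t)*x/max(r,1e-9),-np.sin(t)*y/max(r,1e-9),-np.cos(t)])
    else: d=np.array([x/f,-y/f,-1])
    M=np.array(im['world_from_camera']); return M[:3,3],M[:3,:3]@d
def at(im,u,v,z,fish=False):
    o,d=ray(im,u,v,fish); return o+d*(z-o[2])/d[2]
def proj(im,p,fish=False):
    M=np.linalg.inv(np.array(im['world_from_camera'])); q=M[:3,:3]@p+M[:3,3]; f=200/np.tan(np.radians(float(im['fovy']))/2)
    x,y,z=q[0],-q[1],-q[2]
    if fish:
        r=np.hypot(x,y); t=np.arctan2(r,z); return f*t*x/r+float(im['cx']),f*t*y/r+float(im['cy'])
    return f*x/z+float(im['cx']),f*y/z+float(im['cy'])
E
python3 - <<'E'
from h import *
s=ctrl.read_state(); print(s, ctrl.tips_ahead)
for n in('top','wrist'):
    im=snap(n,n+'0'); print(n,im['fovy'],im['cx'],im['cy'],np.round(im['world_from_camera'],3))
im=cv2.imread('pics/top0.png');cv2.imwrite('pics/top0.png',cv2.resize(im,(800,500)))
E
```

```text
{'clock': 0.0, 'qpos': array([-1.19382261,  0.62934037,  0.03846657,  1.51835083, -0.0270097 ,
        0.99632678, -0.01998391]), 'qd': array([-0.00074767,  0.00324393,  0.00178344,  0.00059173, -0.00106554,
        0.00140997, -0.00123977]), 'tau': array([-6.21492363e-04, -5.63388598e+01,  1.22616693e+00, -1.93451107e+01,
        1.09734890e-02,  1.04847454e-02, -3.94516249e-06]), 'eef_pos': array([278.21580279, 586.78041459, 241.39875727]), 'tool_rot': array([-3.13968627e+00,  3.10393337e-05,  2.69881025e+00]), 'force': array([-0.16552304,  0.05922497,  0.7583256 ]), 'torque': array([0.02862921, 0.02132645, 0.05236356]), 'gripper_force': 0.0, 'width': 85.68872960762816} 11.0
top 46.83832309135164 323.86260616883897 194.69343348508167 [[-1.400000e-02  9.920000e-01 -1.240000e-01  3.567530e+02]
 [-1.000000e+00 -1.700000e-02 -2.300000e-02 -7.611800e+01]
 [-2.500000e-02  1.230000e-01  9.920000e-01  1.475556e+03]
 [ 0.000000e+00  0.000000e+00  0.000000e+00  1.000000e+00]]
wrist 65.70646984690485 319.5298770977949 198.07848550663041 [[ 4.29000e-01 -8.64000e-01 -2.63000e-01  2.10778e+02]
 [ 9.03000e-01  4.09000e-01  1.29000e-01  6.19031e+02]
 [-4.00000e-03 -2.93000e-01  9.56000e-01  3.73356e+02]
 [ 0.00000e+00  0.00000e+00  0.00000e+00  1.00000e+00]]
```

View pics/top0.png

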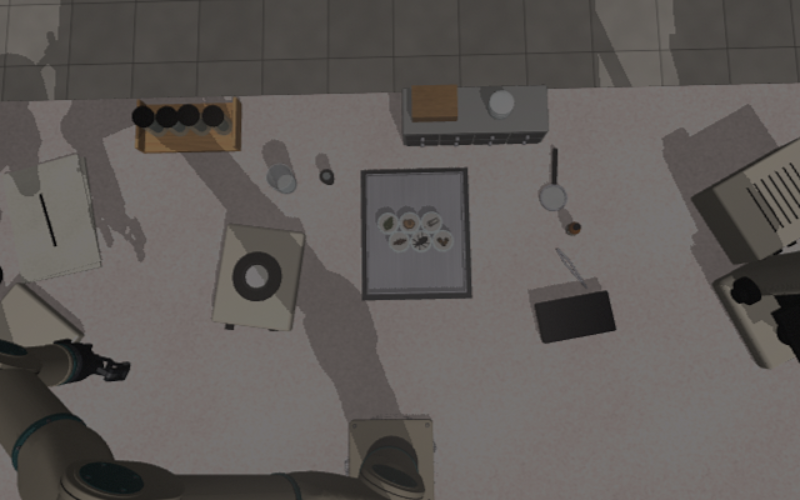

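View pics/wrist0.png

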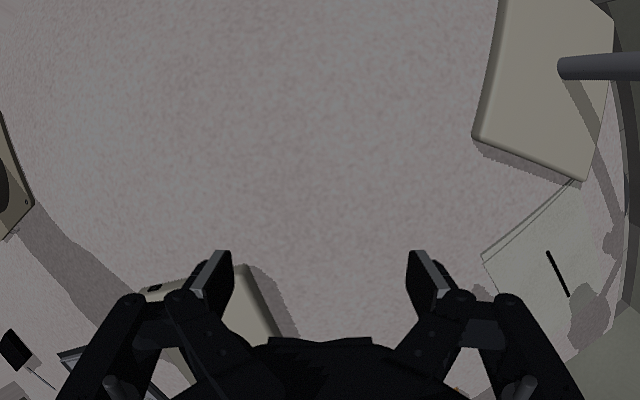

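The top view shows the pack around (415,232) in the 800-wide picture, with the beetle at (421,241). That is the middle of the row nearer the robot, so it is free toward -x. The seat is at (257,276).

```bash
python3 - <<'E'
from h import *
im=dict(np.load('pics/top0.npz')); c=im['color']
a=cv2.resize(c[125:245,280:385],None,fx=5,fy=5,interpolation=cv2.INTER_CUBIC)
b=cv2.resize(c[175:270,165:250],None,fx=5,fy=5,interpolation=cv2.INTER_CUBIC)[:475]
b=b[:, :280+145]
o=np.zeros((600,800,3),np.uint8); a=cv2.resize(a,(525,600)); o[:,:525]=a; b=cv2.resize(c[190:260,175:235],(275,321),interpolation=cv2.INTER_CUBIC); o[:321,525:]=b
cv2.imwrite('pics/c1.png',cv2.convertScaleAbs(o,alpha=1.6))
for u,v,z in((421,241,25),(257,276,50),(400,241,25),(443,240,25),(362,171,18),(467,168,18),(471,297,18),(363,299,18)): print(u,v,at(im,u/1.25,v/1.25,z).round(1))
E
```

```text
421 241 [542.7 -83.5  25. ]
257 276 [458.9 326.1  50. ]
400 241 [543.7 -30.3  25. ]
443 240 [ 544.3 -139.2   25. ]
362 171 [729.1  66.   18. ]
467 168 [ 731.4 -205.5   18. ]
471 297 [ 399.8 -206.4   18. ]
363 299 [398.9  65.2  18. ]
```

View pics/c1.png

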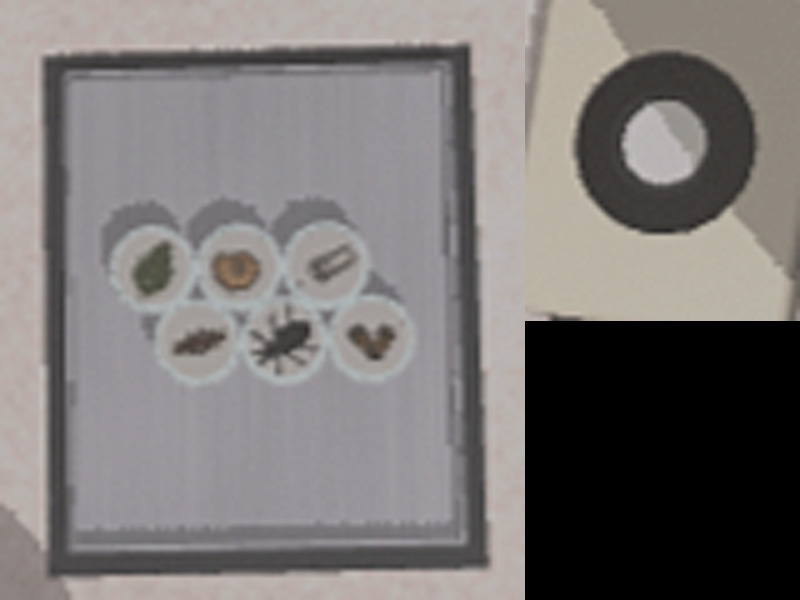

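The crop shows the beetle dish at (285,341), its row neighbours cone at (197,341) and acorns at (372,339), and the seat at (665,142). The tray is nearly square to the world axes. I'll turn to yaw π and fly to a hover over the dish.

Call:
carry_out:
  moves:
    - {"twist": -0.047, "fingers": 0}
    - {"twist": -0.047, "fingers": 0}
    - {"twist": -0.047, "fingers": 0}
    - {"ty": -0.18, "fingers": 0}
    - {"ty": -0.18, "fingers": 0}
    - {"tx": -0.07, "ty": -0.18, "fingers": 0}
    - {"tx": -0.07, "ty": -0.18, "fingers": 0}
    - {"tx": -0.07, "ty": -0.18, "fingers": 0}
    - {"tx": -0.07, "ty": -0.18, "fingers": 0}
    - {"tx": -0.07, "ty": -0.18, "fingers": 0}
    - {"tx": -0.07, "ty": -0.18, "fingers": 0}
    - {"fingers": 0}

```text
validation failed for argument at $.mo...
```

```bash
python3 - <<'E'
from h import *
im=dict(np.load('pics/top0.npz'))
T=lambda u,v,z: at(im,280+u/5,125+v/5,z).round(1)
print('beetle',T(285,341,27),'cone',T(197,341,27),'acorn',T(372,339,27),'row2',T(151,268,27),T(239,267,27),T(325,264,27),'seat',at(im,175+140/4.583,190+142/4.586,51))
s=ctrl.read_state(); print(s['eef_pos'],s['tool_rot'],s['width'],ctrl.tips_ahead,s['force'],s['qpos'])
E
```

```text
beetle [541.2 -84.1  27. ] cone [542.2 -28.4  27. ] acorn [ 541.5 -139.    27. ] row2 [5.895e+02 2.000e-01 2.700e+01] [589.1 -55.7  27. ] [ 590.  -110.3   27. ] seat [458.34090534 325.92702869  51.        ]
[278.2514728  586.84488353 241.48857151] [-3.13993025e+00  1.48019106e-05  2.69883549e+00] 85.54951387990377 11.0 [-0.07616644  0.12042692 -0.34571349] [-1.19378622  0.62923808  0.03842962  1.51827501 -0.02699038  0.9962595
 -0.0199644 ]
```

Call:
carry_out:
  moves:
    - {"tx": 0, "ty": 0, "tz": 0, "twist": -0.047, "fingers": 0}
    - {"tx": 0, "ty": 0, "tz": 0, "twist": -0.047, "fingers": 0}
    - {"tx": 0, "ty": 0, "tz": 0, "twist": -0.047, "fingers": 0}
    - {"tx": 0, "ty": -0.18, "tz": 0, "twist": 0, "fingers": 0}
    - {"tx": 0, "ty": -0.18, "tz": 0, "twist": 0, "fingers": 0}
    - {"tx": -0.07, "ty": -0.18, "tz": 0, "twist": 0, "fingers": 0}
    - {"tx": -0.07, "ty": -0.18, "tz": 0, "twist": 0, "fingers": 0}
    - {"tx": -0.07, "ty": -0.18, "tz": 0, "twist": 0, "fingers": 0}
    - {"tx": -0.07, "ty": -0.18, "tz": 0, "twist": 0, "fingers": 0}
    - {"tx": -0.07, "ty": -0.18, "tz": 0, "twist": 0, "fingers": 0}
    - {"tx": -0.07, "ty": -0.18, "tz": 0, "twist": 0, "fingers": 0}
    - {"tx": 0, "ty": 0, "tz": 0, "twist": 0, "fingers": 0}

```text
clock: 1.6
eef_pos: [405.8, 150.5, 242.2]
tool_rot: [-3.139, -0.0, 3.132]
force: [0.2, 0.5, -0.1]
width: 0.2
gripper_force: 0.0
```

Call:
carry_out:
  moves:
    - {"tx": -0.075, "ty": -0.13, "tz": 0, "twist": -0.003, "fingers": 0}
    - {"tx": -0.075, "ty": -0.13, "tz": 0, "twist": 0, "fingers": 0}
    - {"tx": -0.075, "ty": -0.13, "tz": 0, "twist": 0, "fingers": 0}
    - {"tx": -0.075, "ty": -0.13, "tz": 0, "twist": 0, "fingers": 0}
    - {"tx": -0.075, "ty": -0.13, "tz": 0, "twist": 0, "fingers": 0}
    - {"tx": -0.075, "ty": -0.13, "tz": 0, "twist": 0, "fingers": 0}
    - {"tx": 0, "ty": 0, "tz": 0.15, "twist": 0, "fingers": 0}
    - {"tx": 0, "ty": 0, "tz": 0.15, "twist": 0, "fingers": 0}
    - {"tx": 0, "ty": 0, "tz": 0.1, "twist": 0, "fingers": 0}
    - {"tx": 0, "ty": 0, "tz": 0, "twist": 0, "fingers": 0}
    - {"tx": 0, "ty": 0, "tz": 0, "twist": 0, "fingers": 0}

```text
clock: 2.98
eef_pos: [542.3, -76.8, 123.1]
tool_rot: [3.141, 0.001, -3.131]
force: [0.1, -0.3, 0.2]
width: 0.2
gripper_force: 0.0
```

```bash
python3 - <<'E'
from h import *
im=snap('wrist','w1'); s=ctrl.read_state(); print(s['eef_pos'],s['tool_rot'],s['force'])
print(np.round(im['world_from_camera'],3))
for p in((541.2,-84.1,27),): print(proj(im,np.array(p),True))
print('tip',proj(im,s['eef_pos']-[0,0,11],True))
E
```

```text
[542.59534054 -77.06607307 123.63300777] [-3.14157802e+00  2.50263067e-03 -3.13133557e+00] [-0.08959917 -0.76002204  0.14293017]
[[-1.00000e-02 -9.56000e-01 -2.94000e-01  4.67354e+02]
 [ 1.00000e+00 -1.00000e-02 -2.00000e-03 -7.76510e+01]
 [-1.00000e-03 -2.94000e-01  9.56000e-01  2.55006e+02]
 [ 0.00000e+00  0.00000e+00  0.00000e+00  1.00000e+00]]
(np.float64(310.62810529511137), np.float64(202.73501932291282))
tip (np.float64(319.5798387119395), np.float64(256.39010068991354))
```

View pics/w1.png

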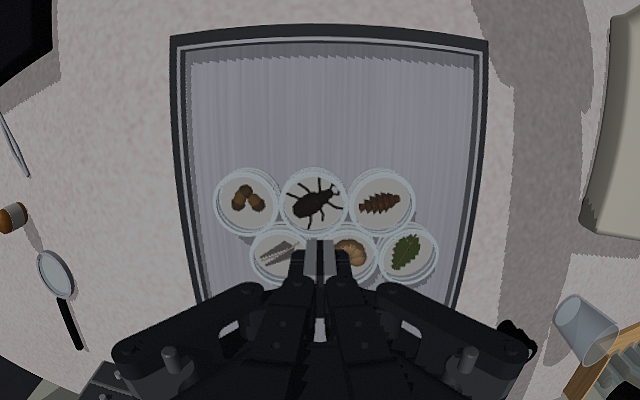

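The wrist view shows the beetle dish centred at about (314,200), with the acorns at (247,201), the cone at (381,202) and the shut fingertips at (320,250). I'll check these against the top-camera estimate.

```bash
python3 - <<'E'
from h import *
im=dict(np.load('pics/w1.npz'))
for z in(24,27,30):
  print(z,[at(im,u,v,z,True)[:2].round(1) for u,v in((314,200),(247,201),(381,202),(283,252),(409,252))])
c=im['color'][150:290,200:450]; cv2.imwrite('pics/c2.png',cv2.convertScaleAbs(cv2.resize(c,None,fx=3.2,fy=3.2,interpolation=cv2.INTER_CUBIC),alpha=1.4))
E
```

```text
24 [array([539.9, -81.5]), array([ 541.3, -135.1]), array([541. , -28.4]), array([ 585.8, -107.4]), array([585.9,   0. ])]
27 [array([539. , -81.5]), array([ 540.3, -134.3]), array([540.1, -29.1]), array([ 584.3, -107. ]), array([584.4,  -1. ])]
30 [array([538. , -81.4]), array([ 539.4, -133.6]), array([539.1, -29.7]), array([ 582.8, -106.6]), array([582.9,  -2. ])]
```

View pics/c2.png

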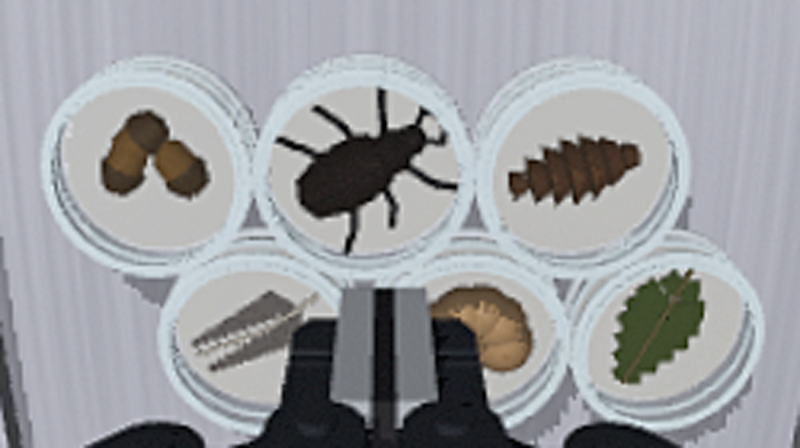

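The enlarged crop puts the beetle lid outline at (255..473, 72..268), centre (364,170). With the top camera that gives about (539,-82.5). I'll align and descend to just above the highest possible lid height.

Call:
carry_out:
  moves:
    - {"tx": 0.015, "ty": -0.018, "tz": 0.1, "twist": 0.003, "fingers": 0}
    - {"tx": 0, "ty": 0, "tz": 0.1, "twist": 0, "fingers": 0}
    - {"tx": 0, "ty": 0, "tz": 0.06, "twist": 0, "fingers": 0}
    - {"tx": 0, "ty": 0, "tz": 0, "twist": 0, "fingers": 0}
    - {"tx": 0, "ty": 0, "tz": 0, "twist": 0, "fingers": 0}
    - {"tx": 0, "ty": 0, "tz": 0, "twist": 0, "fingers": 0}

```text
clock: 3.78
eef_pos: [537.8, -83.1, 45.4]
tool_rot: [-3.141, 0.002, -3.141]
force: [-0.4, -0.5, -0.3]
width: -0.2
gripper_force: 0.0
```

Call:
carry_out:
  moves:
    - {"tx": 0, "ty": 0, "tz": 0.005, "twist": 0, "fingers": 0}
    - {"tx": 0, "ty": 0, "tz": 0.005, "twist": 0, "fingers": 0}
    - {"tx": 0, "ty": 0, "tz": 0, "twist": 0, "fingers": 0}
    - {"tx": 0, "ty": 0, "tz": 0, "twist": 0, "fingers": 0}

```text
clock: 4.28
eef_pos: [536.9, -83.0, 41.2]
tool_rot: [3.142, -0.0, -3.141]
force: [1.2, -0.6, 0.5]
width: 0.0
gripper_force: 0.0
```

Call:
carry_out:
  moves:
    - {"tx": 0, "ty": 0, "tz": 0.004, "twist": 0, "fingers": 0}
    - {"tx": 0, "ty": 0, "tz": 0, "twist": 0, "fingers": 0}
    - {"tx": 0, "ty": 0, "tz": 0, "twist": 0, "fingers": 0}

```text
clock: 4.65
eef_pos: [537.0, -83.0, 40.1]
tool_rot: [3.142, -0.0, -3.141]
force: [-0.3, 0.3, -0.4]
width: 0.1
gripper_force: 0.0
```

Call:
carry_out:
  moves:
    - {"tx": 0, "ty": 0, "tz": 0.003, "twist": 0, "fingers": 0}
    - {"tx": 0, "ty": 0, "tz": 0, "twist": 0, "fingers": 0}
    - {"tx": 0, "ty": 0, "tz": 0, "twist": 0, "fingers": 0}

```text
clock: 5.03
eef_pos: [537.0, -83.0, 39.2]
tool_rot: [3.142, 0.0, -3.141]
force: [-0.4, 0.8, -0.5]
width: 0.3
gripper_force: 0.0
```

Tips are at about 28 mm with no contact yet.

Call:
carry_out:
  moves:
    - {"tx": 0, "ty": 0, "tz": 0.003, "twist": 0, "fingers": 0}
    - {"tx": 0, "ty": 0, "tz": 0, "twist": 0, "fingers": 0}
    - {"tx": 0, "ty": 0, "tz": 0, "twist": 0, "fingers": 0}

```text
clock: 5.4
eef_pos: [537.0, -83.0, 38.3]
tool_rot: [3.142, -0.0, -3.141]
force: [0.6, 0.8, -0.3]
width: -0.1
gripper_force: 0.0
```

Call:
carry_out:
  moves:
    - {"tx": 0, "ty": 0, "tz": 0.002, "twist": 0, "fingers": 0}
    - {"tx": 0, "ty": 0, "tz": 0, "twist": 0, "fingers": 0}
    - {"tx": 0, "ty": 0, "tz": 0, "twist": 0, "fingers": 0}

```text
clock: 5.78
eef_pos: [537.0, -83.0, 37.7]
tool_rot: [3.142, -0.0, -3.141]
force: [-0.1, -0.7, 0.0]
width: 0.3
gripper_force: 0.0
```

Call:
carry_out:
  moves:
    - {"tx": 0, "ty": 0, "tz": 0.002, "twist": 0, "fingers": 0}
    - {"tx": 0, "ty": 0, "tz": 0, "twist": 0, "fingers": 0}
    - {"tx": 0, "ty": 0, "tz": 0, "twist": 0, "fingers": 0}

```text
clock: 6.15
eef_pos: [536.9, -83.0, 37.1]
tool_rot: [3.142, -0.0, -3.141]
force: [-0.6, -0.2, 0.6]
width: -0.2
gripper_force: 0.0
```

Call:
carry_out:
  moves:
    - {"tx": 0, "ty": 0, "tz": 0.002, "twist": 0, "fingers": 0}
    - {"tx": 0, "ty": 0, "tz": 0, "twist": 0, "fingers": 0}
    - {"tx": 0, "ty": 0, "tz": 0, "twist": 0, "fingers": 0}

```text
clock: 6.52
eef_pos: [537.0, -83.0, 36.5]
tool_rot: [3.142, 0.0, -3.141]
force: [0.6, -0.1, 0.3]
width: 0.1
gripper_force: 0.6
```

Call:
carry_out:
  moves:
    - {"tx": 0, "ty": 0, "tz": 0.002, "twist": 0, "fingers": 0}
    - {"tx": 0, "ty": 0, "tz": 0, "twist": 0, "fingers": 0}
    - {"tx": 0, "ty": 0, "tz": 0, "twist": 0, "fingers": 0}

```text
clock: 6.9
eef_pos: [537.0, -83.0, 36.5]
tool_rot: [-3.142, 0.0, -3.142]
force: [-1.1, -0.1, 7.6]
width: 0.2
gripper_force: 3.5
```

Call:
carry_out:
  moves:
    - {"tx": 0, "ty": 0, "tz": 0.002, "twist": 0, "fingers": 0}
    - {"tx": 0, "ty": 0, "tz": 0, "twist": 0, "fingers": 0}
    - {"tx": 0, "ty": 0, "tz": 0, "twist": 0, "fingers": 0}

```text
clock: 7.28
eef_pos: [537.0, -83.0, 36.5]
tool_rot: [-3.142, 0.0, -3.142]
force: [-2.2, 0.8, 12.3]
width: -0.0
gripper_force: 6.2
```

Contact is at tip z ≈ 25.5. I'll ease to about 8 N and start a slow drag.

Call:
carry_out:
  moves:
    - {"tx": 0, "ty": 0, "tz": -0.001, "twist": 0, "fingers": 0}
    - {"tx": 0.005, "ty": 0, "tz": 0, "twist": 0, "fingers": 0}
    - {"tx": 0.005, "ty": 0, "tz": 0, "twist": 0, "fingers": 0}
    - {"tx": 0.005, "ty": 0, "tz": 0, "twist": 0, "fingers": 0}
    - {"tx": 0.005, "ty": 0, "tz": 0, "twist": 0, "fingers": 0}

```text
clock: 7.9
eef_pos: [533.3, -83.1, 36.5]
tool_rot: [-3.141, 0.005, -3.141]
force: [2.2, -0.7, 6.6]
width: 0.2
gripper_force: 2.8
```

Call:
carry_out:
  moves:
    - {"tx": 0.008, "ty": 0, "tz": 0, "twist": 0, "fingers": 0}
    - {"tx": 0.008, "ty": 0, "tz": 0, "twist": 0, "fingers": 0}
    - {"tx": 0.008, "ty": 0, "tz": 0, "twist": 0, "fingers": 0}
    - {"tx": 0.008, "ty": 0, "tz": 0, "twist": 0, "fingers": 0}
    - {"tx": 0.008, "ty": 0, "tz": 0, "twist": 0, "fingers": 0}

```text
clock: 8.52
eef_pos: [521.3, -83.2, 36.5]
tool_rot: [-3.141, 0.005, -3.141]
force: [2.7, 0.4, 6.1]
width: 0.2
gripper_force: 2.9
```

```bash
python3 - <<'E'
from h import *
im=snap('wrist','w2'); s=ctrl.read_state(); print(s['eef_pos'],s['force'])
E
```

```text
[520.97981837 -83.14900077  36.52880163] [1.4085377  0.14408945 5.7747504 ]
```

View pics/w2.png

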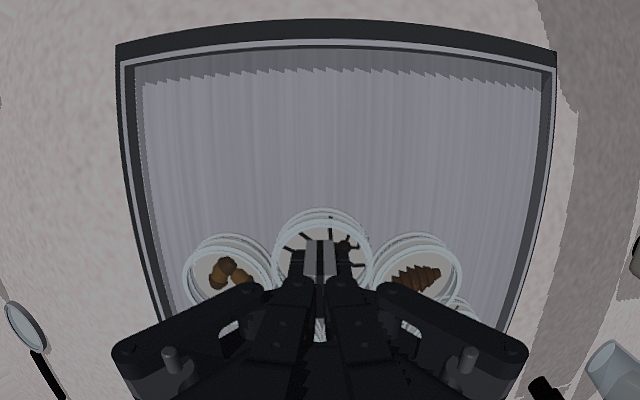

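The beetle dish (centre about (323,257)) is travelling with the fingertip, ahead of the acorns and cone, and they look undisturbed. I'll keep dragging.

Call:
carry_out:
  moves:
    - {"tx": 0.008, "ty": 0, "tz": 0, "twist": 0, "fingers": 0}
    - {"tx": 0.008, "ty": 0, "tz": 0, "twist": 0, "fingers": 0}
    - {"tx": 0.008, "ty": 0, "tz": 0, "twist": 0, "fingers": 0}
    - {"tx": 0.008, "ty": 0, "tz": 0, "twist": 0, "fingers": 0}
    - {"tx": 0.008, "ty": 0, "tz": 0, "twist": 0, "fingers": 0}
    - {"tx": 0.008, "ty": 0, "tz": 0, "twist": 0, "fingers": 0}
    - {"tx": 0.008, "ty": 0, "tz": 0, "twist": 0, "fingers": 0}
    - {"tx": 0.008, "ty": 0, "tz": 0, "twist": 0, "fingers": 0}
    - {"tx": 0.008, "ty": 0, "tz": 0, "twist": 0, "fingers": 0}

```text
clock: 9.7
eef_pos: [499.9, -83.2, 36.5]
tool_rot: [-3.141, 0.005, -3.141]
force: [2.4, 0.9, 5.7]
width: 0.0
gripper_force: 3.1
```

Call:
carry_out:
  moves:
    - {"tx": 0.008, "ty": 0, "tz": 0, "twist": 0, "fingers": 0}
    - {"tx": 0.008, "ty": 0, "tz": 0, "twist": 0, "fingers": 0}
    - {"tx": 0.008, "ty": 0, "tz": 0, "twist": 0, "fingers": 0}
    - {"tx": 0.008, "ty": 0, "tz": 0, "twist": 0, "fingers": 0}
    - {"tx": 0.008, "ty": 0, "tz": 0, "twist": 0, "fingers": 0}
    - {"tx": 0.008, "ty": 0, "tz": 0, "twist": 0, "fingers": 0}
    - {"tx": 0.008, "ty": 0, "tz": 0, "twist": 0, "fingers": 0}
    - {"tx": 0.008, "ty": 0, "tz": 0, "twist": 0, "fingers": 0}
    - {"tx": 0.008, "ty": 0, "tz": 0, "twist": 0, "fingers": 0}
    - {"tx": 0, "ty": 0, "tz": 0, "twist": 0, "fingers": 0}
    - {"tx": 0, "ty": 0, "tz": 0, "twist": 0, "fingers": 0}

```text
clock: 11.08
eef_pos: [478.0, -83.2, 36.5]
tool_rot: [-3.141, 0.005, -3.141]
force: [1.4, -1.0, 7.3]
width: 0.4
gripper_force: 3.8
```

Call:
carry_out:
  moves:
    - {"tx": 0, "ty": 0, "tz": -0.03, "twist": 0, "fingers": 0}
    - {"tx": 0, "ty": 0, "tz": -0.1, "twist": 0, "fingers": 0}
    - {"tx": 0, "ty": 0, "tz": -0.15, "twist": 0, "fingers": 1}
    - {"tx": 0, "ty": 0, "tz": 0, "twist": 0, "fingers": 1}
    - {"tx": 0, "ty": 0, "tz": 0, "twist": 0, "fingers": 1}
    - {"tx": 0, "ty": 0, "tz": 0, "twist": 0, "fingers": 1}
    - {"tx": 0, "ty": 0, "tz": 0, "twist": 0, "fingers": 1}
    - {"tx": 0, "ty": 0, "tz": 0, "twist": 0, "fingers": 1}

```text
clock: 12.08
eef_pos: [475.4, -83.0, 119.0]
tool_rot: [3.141, -0.001, -3.141]
force: [0.3, 0.6, -0.4]
width: 85.2
gripper_force: 0.0
```

```bash
python3 - <<'E'
from h import *
im=snap('wrist','w3'); t=snap('top','t3'); s=ctrl.read_state(); print(s['eef_pos'],s['tool_rot'],s['force'],s['width'],ctrl.tips_ahead)
a=cv2.resize(im['color'],(640,400)); b=np.zeros((600,640,3),np.uint8); b[:400]=a
b[400:,:]=cv2.resize(im['color'][150:250,200:520],(640,200),interpolation=cv2.INTER_CUBIC)
cv2.imwrite('pics/c3.png',cv2.convertScaleAbs(b,alpha=1.4))
E
```

```text
[475.59472248 -82.98245299 119.2630791 ] [ 3.14148210e+00 -6.76652006e-04 -3.14145247e+00] [ 0.01759667 -1.06746697 -0.28156407] 85.53687132949888 11.0
```

View pics/c3.png

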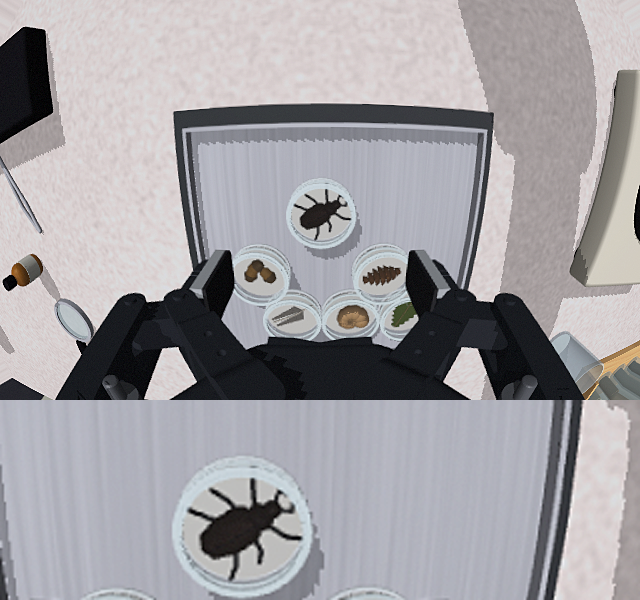

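The dish now stands alone, centred at about (321,215) and clear of the row, and its neighbours haven't moved. I'll work out its centre from both cameras.

```bash
python3 - <<'E'
from h import *
w1=dict(np.load('pics/w1.npz')); w3=dict(np.load('pics/w3.npz')); t0=dict(np.load('pics/top0.npz')); t=dict(np.load('pics/t3.npz'))
print('w1',at(w1,313.75,203.1,25.5,True),'w3',at(w3,321.5,215,25.5,True))
d=cv2.absdiff(t['color'],t0['color']).sum(2)[185:240,310:365]
print('top diff px', d.max())
# dish circle fits: bright ring in wrist crop
g=cv2.cvtColor(w3['color'],cv2.COLOR_BGR2GRAY)
k=cv2.resize(g[165:265,270:375],None,fx=5,fy=5,interpolation=cv2.INTER_CUBIC)
c=cv2.HoughCircles(k,cv2.HOUGH_GRADIENT,1.5,60,param1=120,param2=40,minRadius=120,maxRadius=200)
print(c)
for x,y,r in c[0][:4]: print(at(w3,270+x/5,165+y/5,25.5,True),r/5)
k=cv2.resize(t['color'][190:240,310:365],None,fx=10,fy=10,interpolation=cv2.INTER_CUBIC); cv2.imwrite('pics/c4.png',cv2.convertScaleAbs(k,alpha=1.6))
E
```

```text
w1 [541.95951493 -81.70833798  25.5       ] w3 [483.12496139 -81.81124661  25.5       ]
top diff px 199
NoneTraceback (most recent call last):
  File "<stdin>", line 11, in <module>
TypeError: 'NoneType' object is not subscriptable
```

Call:
carry_out:
  moves:
    - {"tx": -0.024, "ty": 0.001, "tz": 0, "twist": 0, "fingers": 0.65}
    - {"tx": 0, "ty": 0, "tz": 0, "twist": 0, "fingers": 0.65}
    - {"tx": 0, "ty": 0, "tz": 0, "twist": 0, "fingers": 0.65}
    - {"tx": 0, "ty": 0, "tz": 0, "twist": 0, "fingers": 0.65}
    - {"tx": 0, "ty": 0, "tz": 0, "twist": 0, "fingers": 0.65}

```text
clock: 12.8
eef_pos: [482.9, -82.7, 119.6]
tool_rot: [3.142, -0.0, -3.141]
force: [0.2, 0.4, -0.4]
width: 55.4
gripper_force: 0.0
```

```bash
python3 - <<'E'
from h import *
im=snap('wrist','w4'); s=ctrl.read_state(); print(s['eef_pos'],s['tool_rot'],s['width'])
e=s['eef_pos'];h=s['width']/2
for dz in(11,8,5,2):
  print(dz,[np.round(proj(im,e+[sx*11,sy*h,-dz],True),1) for sy in(1,-1) for sx in (-1,1)])
w1=dict(np.load('pics/w1.npz')); e1=np.array([542.6,-77.07,123.6]); print('shut',[np.round(proj(w1,e1+[sx*11,0,-11],True),1) for sx in(-1,1)])
t=dict(np.load('pics/t3.npz'))
b=cv2.resize(im['color'][150:310,220:420],(750,600),interpolation=cv2.INTER_CUBIC)
cv2.imwrite('pics/c4.png',cv2.convertScaleAbs(b,alpha=1.5))
E
```

```text
[482.90386971 -82.71532885 119.61600815] [ 3.14155315e+00 -4.76239614e-05 -3.14154804e+00] 55.34061976069771
11 [array([374.4, 235.9]), array([371.5, 273. ]), array([265.7, 235.9]), array([268.6, 273. ])]
8 [array([375.4, 238.3]), array([372.3, 275.9]), array([264.8, 238.3]), array([267.8, 275.9])]
5 [array([376.4, 240.8]), array([373.2, 278.8]), array([263.8, 240.8]), array([266.9, 278.8])]
2 [array([377.4, 243.4]), array([374.1, 281.9]), array([262.8, 243.4]), array([266.1, 281.9])]
shut [array([319.8, 237.1]), array([319.4, 274.5])]
```

View pics/c4.png

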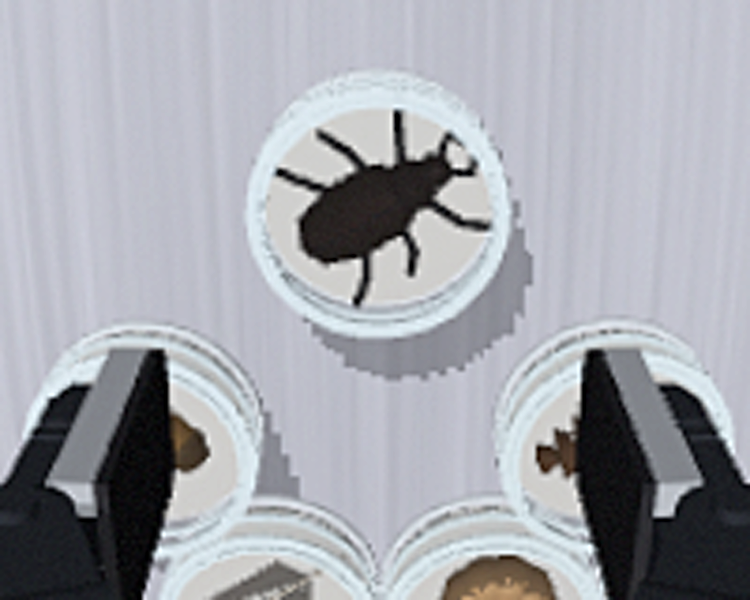

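The pads at 55 mm stand with front corners at (165,350) and (583,350), about 5 mm farther back than when shut. The dish rim spans x 247..511 and y about 90..338.

```bash
python3 - <<'E'
from h import *
im=dict(np.load('pics/w4.npz')); 
for v in(205.5,207): print(at(im,321.1,v,24.5,True))
# predicted ring extents for a candidate centre: rim 55 mm at z=24, lid 50 mm at z=25.5
a=np.linspace(0,2*np.pi,90)
for x in(480,482,484):
  for r,z in((27.5,24),(27.5,5.5),(25,25.5)):
    p=np.array([proj(im,np.array([x+r*np.cos(t),-82+r*np.sin(t),z]),True) for t in a]); p=(p-[220,150])*3.75
    print(x,r,z,p.min(0).round(),p.max(0).round())
E
```

```text
[483.45135696 -81.90186317  24.5       ]
[484.67416151 -81.9007789   24.5       ]
480 27.5 24 [245.  60.] [512. 314.]
480 27.5 5.5 [254.  43.] [503. 282.]
480 25 25.5 [257.  74.] [501. 306.]
482 27.5 24 [246.  70.] [512. 323.]
482 27.5 5.5 [254.  53.] [502. 290.]
482 25 25.5 [257.  83.] [500. 315.]
484 27.5 24 [246.  79.] [511. 331.]
484 27.5 5.5 [255.  62.] [502. 298.]
484 25 25.5 [257.  93.] [500. 324.]
```

Call:
carry_out:
  moves:
    - {"tx": -0.003, "ty": 0.002, "tz": 0, "twist": 0, "fingers": 1}
    - {"tx": 0, "ty": 0, "tz": 0, "twist": 0, "fingers": 1}
    - {"tx": 0, "ty": 0, "tz": 0, "twist": 0, "fingers": 1}
    - {"tx": 0, "ty": 0, "tz": 0.1, "twist": 0, "fingers": 1}
    - {"tx": 0, "ty": 0, "tz": 0.1, "twist": 0, "fingers": 1}
    - {"tx": 0, "ty": 0, "tz": 0.07, "twist": 0, "fingers": 1}
    - {"tx": 0, "ty": 0, "tz": 0.03, "twist": 0, "fingers": 1}
    - {"tx": 0, "ty": 0, "tz": 0.02, "twist": 0, "fingers": 1}
    - {"tx": 0, "ty": 0, "tz": 0, "twist": 0, "fingers": 1}
    - {"tx": 0, "ty": 0, "tz": 0, "twist": 0, "fingers": 1}

```text
clock: 14.1
eef_pos: [484.3, -82.2, 24.2]
tool_rot: [-3.141, 0.001, -3.141]
force: [0.6, 0.3, 0.9]
width: 85.5
gripper_force: 0.0
```

Call:
carry_out:
  moves:
    - {"tx": 0, "ty": 0, "tz": 0.012, "twist": 0, "fingers": 1}
    - {"tx": 0, "ty": 0, "tz": 0, "twist": 0, "fingers": 1}
    - {"tx": 0, "ty": 0, "tz": 0, "twist": 0, "fingers": 0.8}
    - {"tx": 0, "ty": 0, "tz": 0, "twist": 0, "fingers": 0.7}
    - {"tx": 0, "ty": 0, "tz": 0, "twist": 0, "fingers": 0.66}
    - {"tx": 0, "ty": 0, "tz": 0, "twist": 0, "fingers": 0.6}
    - {"tx": 0, "ty": 0, "tz": 0, "twist": 0, "fingers": 0.5}
    - {"tx": 0, "ty": 0, "tz": 0, "twist": 0, "fingers": 0.5}

```text
clock: 15.1
eef_pos: [483.9, -82.1, 20.5]
tool_rot: [-3.142, 0.0, -3.142]
force: [-1.0, 0.2, 5.7]
width: 52.6
gripper_force: 61.6
```

Gripped at 61 N. I'll lift a little and check.

Call:
carry_out:
  moves:
    - {"tx": 0, "ty": 0, "tz": -0.01, "twist": 0, "fingers": 0.5}
    - {"tx": 0, "ty": 0, "tz": -0.03, "twist": 0, "fingers": 0.5}
    - {"tx": 0, "ty": 0, "tz": -0.06, "twist": 0, "fingers": 0.5}
    - {"tx": 0, "ty": 0, "tz": -0.1, "twist": 0, "fingers": 0.5}
    - {"tx": 0, "ty": 0, "tz": -0.15, "twist": 0, "fingers": 0.5}
    - {"tx": 0, "ty": 0, "tz": 0, "twist": 0, "fingers": 0.5}
    - {"tx": 0, "ty": 0, "tz": 0, "twist": 0, "fingers": 0.5}

```text
clock: 15.98
eef_pos: [483.5, -82.1, 125.0]
tool_rot: [3.142, -0.0, -3.141]
force: [0.6, 0.2, -1.1]
width: 52.6
gripper_force: 63.0
```

```bash
python3 - <<'E'
from h import *
im=snap('wrist','w5'); s=ctrl.read_state(); print(s['eef_pos'],s['tool_rot'],s['width'],s['force'])
e=s['eef_pos']
b=np.zeros((600,800,3),np.uint8); b[:400,:640]=im['color']; b[300:,400:]=cv2.resize(im['color'][200:290,260:380],(400,300),interpolation=cv2.INTER_CUBIC)
cv2.imwrite('pics/c5.png',cv2.convertScaleAbs(b,alpha=1.5))
E
```

```text
[483.0936007  -82.01373669 124.42951877] [ 3.14140525e+00 -1.54654244e-03 -3.14138781e+00] 52.518317374149895 [-0.11943651 -0.15444489 -2.0042135 ]
```

View pics/c5.png

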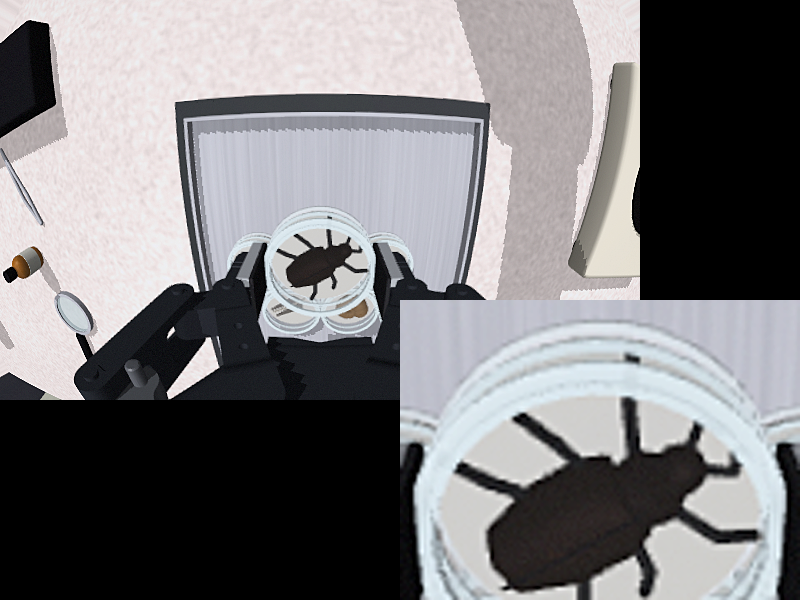

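The dish is held level between the pads, with its lid around (321,262). I'll carry it to a point from which the wrist camera sees the seat, about 60 mm beyond it in x.

Call:
carry_out:
  moves:
    - {"tx": -0.01, "ty": 0.04, "tz": -0.04, "twist": 0, "fingers": 0.5}
    - {"tx": -0.01, "ty": 0.08, "tz": -0.05, "twist": 0, "fingers": 0.5}
    - {"tx": -0.01, "ty": 0.13, "tz": -0.04, "twist": 0, "fingers": 0.5}
    - {"tx": -0.01, "ty": 0.15, "tz": 0, "twist": 0, "fingers": 0.5}
    - {"tx": -0.01, "ty": 0.15, "tz": 0, "twist": 0, "fingers": 0.5}
    - {"tx": -0.01, "ty": 0.15, "tz": 0, "twist": 0, "fingers": 0.5}
    - {"tx": -0.01, "ty": 0.15, "tz": 0, "twist": 0, "fingers": 0.5}
    - {"tx": -0.01, "ty": 0.15, "tz": 0, "twist": 0, "fingers": 0.5}
    - {"tx": -0.01, "ty": 0.13, "tz": 0, "twist": 0, "fingers": 0.5}
    - {"tx": -0.01, "ty": 0.11, "tz": 0, "twist": 0, "fingers": 0.5}
    - {"tx": -0.01, "ty": 0.08, "tz": 0, "twist": 0, "fingers": 0.5}
    - {"tx": -0.01, "ty": 0.04, "tz": 0, "twist": 0, "fingers": 0.5}

```text
clock: 17.52
eef_pos: [518.6, 328.5, 163.6]
tool_rot: [3.141, -0.001, -3.138]
force: [0.4, -0.1, -0.2]
width: 52.3
gripper_force: 63.0
```

Call:
carry_out:
  moves:
    - {"tx": 0, "ty": 0, "tz": 0, "twist": 0, "fingers": 0.5}
    - {"tx": 0, "ty": 0, "tz": 0, "twist": 0, "fingers": 0.5}
    - {"tx": 0, "ty": 0, "tz": 0, "twist": 0, "fingers": 0.5}

```text
clock: 17.9
eef_pos: [520.0, 324.5, 164.1]
tool_rot: [-3.141, -0.0, 3.14]
force: [-0.4, -0.6, -0.6]
width: 52.5
gripper_force: 63.0
```

```bash
python3 - <<'E'
from h import *
im=snap('wrist','w6'); s=ctrl.read_state(); print(s['eef_pos'],s['tool_rot'],s['width'],s['force'])
u,v=proj(im,np.array([458.3,325.9,51]),True); print('seat pred',u,v)
u0,v0=int(u)-50,int(v)-45
print(u0,v0)
b=np.zeros((600,800,3),np.uint8); b[:480,:533]=cv2.resize(im['color'][v0:v0+90,u0:u0+100],(533,480),interpolation=cv2.INTER_CUBIC)
b[:,533:]=cv2.resize(im['color'][200:325,260:380],(267,278),interpolation=cv2.INTER_CUBIC)[:278] if 0 else 0
b[:400,533:]=cv2.resize(dict(np.load('pics/w5.npz'))['color'][200:330,255:342],(267,400),interpolation=cv2.INTER_CUBIC)
cv2.imwrite('pics/c6.png',cv2.convertScaleAbs(b,alpha=1.5))
E
```

```text
[519.98700947 324.76208459 164.1119504 ] [-3.14111033e+00 -1.51246951e-04  3.14027077e+00] 52.46107073787579 [ 0.19688176  1.18787888 -0.88533015]
seat pred 321.79285754510056 122.78915904389898
271 77
```

View pics/c6.png

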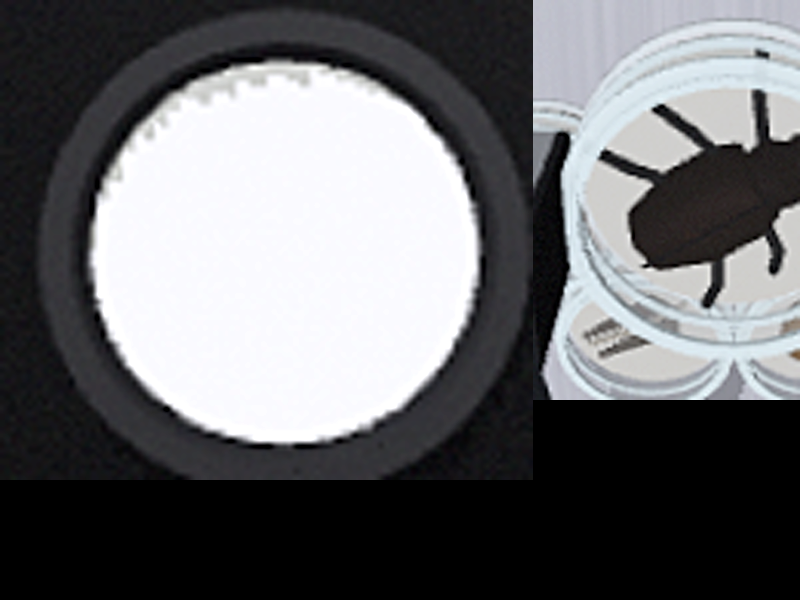

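The last picture shows the white disc spanning (90..481, 60..444), centre (285,252). In the held view the dish rim is at left x=565, lower edge y=355 and upper base edge y=20. I'll fit both in the same camera.

```bash
python3 - <<'E'
from h import *
im=dict(np.load('pics/w6.npz')); g=cv2.cvtColor(im['color'],cv2.COLOR_BGR2GRAY)
m=(g>110).astype(np.uint8); m[:70]=0;m[172:]=0;m[:,:280]=0;m[:,:]*=1;m[:,368:]=0
c=max(cv2.findContours(m,0,cv2.CHAIN_APPROX_NONE)[0],key=cv2.contourArea)[:,0]
for z in(48,51,54):
  P=np.array([at(im,u,v,z,True)[:2] for u,v in c],np.float32); (x,y),a,_=cv2.fitEllipse(P); print(z,'seat',x,y,a)
w=dict(np.load('pics/w5.npz')); e=np.array([483.09,-82.01,124.43]); a=np.linspace(0,2*np.pi,180)
print('obs: rim u 265.4..375.5, rim v ~218..315.6, base top v 206.5')
for off in(-2,0,2,4):
  for r,dz in((27.5,3.5),(27.5,-15)):
    p=np.array([proj(w,e+[off+r*np.cos(t),r*np.sin(t),dz],True) for t in a]); print(off,dz,p.min(0).round(1),p.max(0).round(1))
E
```

```text
48 seat 459.57672119140625 327.6900634765625 (56.916229248046875, 57.15071487426758)
51 seat 459.40350341796875 327.6539001464844 (56.22779083251953, 56.45943832397461)
54 seat 459.2303161621094 327.6177062988281 (55.53936004638672, 55.76816940307617)
obs: rim u 265.4..375.5, rim v ~218..315.6, base top v 206.5
-2 3.5 [262.6 209.8] [377.7 310.2]
-2 -15 [268.5 197.6] [371.8 290.5]
0 3.5 [263.  214.1] [377.4 313.2]
0 -15 [268.7 201.4] [371.6 293.4]
2 3.5 [263.3 218.3] [377.1 316.1]
2 -15 [269.  205.2] [371.4 296.2]
4 3.5 [263.6 222.5] [376.7 319. ]
4 -15 [269.2 209. ] [371.1 299. ]
```

Call:
carry_out:
  moves:
    - {"tx": 0.05, "ty": 0.009, "tz": 0, "twist": 0, "fingers": 0.5}
    - {"tx": 0.08, "ty": 0, "tz": 0, "twist": 0, "fingers": 0.5}
    - {"tx": 0.055, "ty": 0, "tz": 0, "twist": 0, "fingers": 0.5}
    - {"tx": 0.02, "ty": 0, "tz": 0.03, "twist": 0, "fingers": 0.5}
    - {"tx": 0, "ty": 0, "tz": 0.08, "twist": 0, "fingers": 0.5}
    - {"tx": 0, "ty": 0, "tz": 0.08, "twist": 0, "fingers": 0.5}
    - {"tx": 0, "ty": 0, "tz": 0.05, "twist": 0, "fingers": 0.5}
    - {"tx": 0, "ty": 0, "tz": 0.02, "twist": 0, "fingers": 0.5}
    - {"tx": 0, "ty": 0, "tz": 0, "twist": 0, "fingers": 0.5}
    - {"tx": 0, "ty": 0, "tz": 0, "twist": 0, "fingers": 0.5}
    - {"tx": 0, "ty": 0, "tz": 0, "twist": 0, "fingers": 0.5}

```text
clock: 19.32
eef_pos: [458.7, 328.9, 86.7]
tool_rot: [3.141, 0.001, -3.142]
force: [-0.1, -0.0, -0.2]
width: 52.6
gripper_force: 63.0
```

Call:
carry_out:
  moves:
    - {"tx": 0, "ty": -0.005, "tz": 0.02, "twist": 0, "fingers": 0.5}
    - {"tx": 0, "ty": 0, "tz": 0.012, "twist": 0, "fingers": 0.5}
    - {"tx": 0, "ty": 0, "tz": 0, "twist": 0, "fingers": 0.5}
    - {"tx": 0, "ty": 0, "tz": 0, "twist": 0, "fingers": 0.5}

```text
clock: 19.82
eef_pos: [458.3, 327.1, 76.4]
tool_rot: [3.142, -0.0, -3.141]
force: [0.5, -1.0, -1.0]
width: 52.5
gripper_force: 63.0
```

Call:
carry_out:
  moves:
    - {"tx": 0, "ty": 0, "tz": 0.003, "twist": 0, "fingers": 0.5}
    - {"tx": 0, "ty": 0, "tz": 0.003, "twist": 0, "fingers": 0.5}
    - {"tx": 0, "ty": 0, "tz": 0, "twist": 0, "fingers": 0.5}

```text
clock: 20.2
eef_pos: [458.2, 327.1, 74.6]
tool_rot: [-3.142, -0.0, -3.141]
force: [-0.5, 0.0, -0.9]
width: 52.2
gripper_force: 63.0
```

Call:
carry_out:
  moves:
    - {"tx": 0, "ty": 0, "tz": 0.003, "twist": 0, "fingers": 0.5}
    - {"tx": 0, "ty": 0, "tz": 0, "twist": 0, "fingers": 0.5}
    - {"tx": 0, "ty": 0, "tz": 0, "twist": 0, "fingers": 0.5}

```text
clock: 20.58
eef_pos: [458.3, 327.1, 73.7]
tool_rot: [3.142, -0.0, -3.141]
force: [-1.0, -0.1, -0.2]
width: 52.5
gripper_force: 63.0
```

Call:
carry_out:
  moves:
    - {"tx": 0, "ty": 0, "tz": 0.003, "twist": 0, "fingers": 0.5}
    - {"tx": 0, "ty": 0, "tz": 0, "twist": 0, "fingers": 0.5}
    - {"tx": 0, "ty": 0, "tz": 0, "twist": 0, "fingers": 0.5}

```text
clock: 20.95
eef_pos: [458.3, 327.1, 72.8]
tool_rot: [3.142, -0.0, -3.141]
force: [0.2, 0.2, -1.7]
width: 52.7
gripper_force: 63.0
```

Call:
carry_out:
  moves:
    - {"tx": 0, "ty": 0, "tz": 0.002, "twist": 0, "fingers": 0.5}
    - {"tx": 0, "ty": 0, "tz": 0, "twist": 0, "fingers": 0.5}
    - {"tx": 0, "ty": 0, "tz": 0, "twist": 0, "fingers": 0.5}

```text
clock: 21.32
eef_pos: [458.3, 327.1, 72.2]
tool_rot: [-3.142, -0.0, -3.141]
force: [-0.5, -0.5, -2.1]
width: 52.6
gripper_force: 63.0
```

Call:
carry_out:
  moves:
    - {"tx": 0, "ty": 0, "tz": 0.002, "twist": 0, "fingers": 0.5}
    - {"tx": 0, "ty": 0, "tz": 0, "twist": 0, "fingers": 0.5}
    - {"tx": 0, "ty": 0, "tz": 0, "twist": 0, "fingers": 0.5}

```text
clock: 21.7
eef_pos: [458.3, 327.1, 71.6]
tool_rot: [3.142, -0.0, -3.141]
force: [-0.2, -0.2, -0.3]
width: 52.7
gripper_force: 63.0
```

Call:
carry_out:
  moves:
    - {"tx": 0, "ty": 0, "tz": 0.002, "twist": 0, "fingers": 0.5}
    - {"tx": 0, "ty": 0, "tz": 0, "twist": 0, "fingers": 0.5}
    - {"tx": 0, "ty": 0, "tz": 0, "twist": 0, "fingers": 0.5}

```text
clock: 22.08
eef_pos: [458.3, 327.1, 71.0]
tool_rot: [3.142, 0.0, -3.141]
force: [-1.0, 0.4, -0.9]
width: 52.4
gripper_force: 63.0
```

Call:
carry_out:
  moves:
    - {"tx": 0, "ty": 0, "tz": 0.002, "twist": 0, "fingers": 0.5}
    - {"tx": 0, "ty": 0, "tz": 0, "twist": 0, "fingers": 0.5}
    - {"tx": 0, "ty": 0, "tz": 0, "twist": 0, "fingers": 0.5}

```text
clock: 22.45
eef_pos: [458.3, 327.0, 70.4]
tool_rot: [-3.142, -0.0, -3.141]
force: [-0.1, 0.6, -0.1]
width: 52.4
gripper_force: 63.0
```

Call:
carry_out:
  moves:
    - {"tx": 0, "ty": 0, "tz": 0.002, "twist": 0, "fingers": 0.5}
    - {"tx": 0, "ty": 0, "tz": 0, "twist": 0, "fingers": 0.5}
    - {"tx": 0, "ty": 0, "tz": 0, "twist": 0, "fingers": 0.5}

```text
clock: 22.82
eef_pos: [458.3, 327.1, 69.8]
tool_rot: [-3.142, -0.0, -3.141]
force: [-1.3, 0.5, -1.5]
width: 52.8
gripper_force: 63.0
```

Call:
carry_out:
  moves:
    - {"tx": 0, "ty": 0, "tz": 0.002, "twist": 0, "fingers": 0.5}
    - {"tx": 0, "ty": 0, "tz": 0, "twist": 0, "fingers": 0.5}
    - {"tx": 0, "ty": 0, "tz": 0, "twist": 0, "fingers": 0.5}

```text
clock: 23.2
eef_pos: [458.3, 327.1, 69.2]
tool_rot: [-3.142, -0.0, -3.141]
force: [0.4, -0.8, -1.1]
width: 52.6
gripper_force: 63.0
```

Call:
carry_out:
  moves:
    - {"tx": 0, "ty": 0, "tz": 0.002, "twist": 0, "fingers": 0.5}
    - {"tx": 0, "ty": 0, "tz": 0, "twist": 0, "fingers": 0.5}
    - {"tx": 0, "ty": 0, "tz": 0, "twist": 0, "fingers": 0.5}

```text
clock: 23.58
eef_pos: [458.3, 327.1, 68.6]
tool_rot: [3.142, 0.0, -3.141]
force: [0.2, 1.4, -1.2]
width: 52.5
gripper_force: 63.0
```

Call:
carry_out:
  moves:
    - {"tx": 0, "ty": 0, "tz": 0.002, "twist": 0, "fingers": 0.5}
    - {"tx": 0, "ty": 0, "tz": 0, "twist": 0, "fingers": 0.5}
    - {"tx": 0, "ty": 0, "tz": 0, "twist": 0, "fingers": 0.5}

```text
clock: 23.95
eef_pos: [458.3, 327.1, 68.0]
tool_rot: [3.142, -0.0, -3.141]
force: [1.1, -0.3, -0.4]
width: 52.6
gripper_force: 63.0
```

Call:
carry_out:
  moves:
    - {"tx": 0, "ty": 0, "tz": 0.002, "twist": 0, "fingers": 0.5}
    - {"tx": 0, "ty": 0, "tz": 0, "twist": 0, "fingers": 0.5}
    - {"tx": 0, "ty": 0, "tz": 0, "twist": 0, "fingers": 0.5}

```text
clock: 24.32
eef_pos: [458.3, 327.1, 67.4]
tool_rot: [3.142, -0.0, -3.141]
force: [-1.2, 0.3, -1.1]
width: 52.3
gripper_force: 63.0
```

Call:
carry_out:
  moves:
    - {"tx": 0, "ty": 0, "tz": 0.002, "twist": 0, "fingers": 0.5}
    - {"tx": 0, "ty": 0, "tz": 0, "twist": 0, "fingers": 0.5}
    - {"tx": 0, "ty": 0, "tz": 0, "twist": 0, "fingers": 0.5}

```text
clock: 24.7
eef_pos: [458.3, 327.1, 66.8]
tool_rot: [3.142, -0.0, -3.141]
force: [-0.1, -0.3, -1.4]
width: 52.4
gripper_force: 63.0
```

Call:
carry_out:
  moves:
    - {"tx": 0, "ty": 0, "tz": 0.002, "twist": 0, "fingers": 0.5}
    - {"tx": 0, "ty": 0, "tz": 0, "twist": 0, "fingers": 0.5}
    - {"tx": 0, "ty": 0, "tz": 0, "twist": 0, "fingers": 0.5}

```text
clock: 25.08
eef_pos: [458.3, 327.1, 66.2]
tool_rot: [3.142, -0.0, -3.141]
force: [-0.2, 0.2, -1.0]
width: 52.2
gripper_force: 63.0
```

Call:
carry_out:
  moves:
    - {"tx": 0, "ty": 0, "tz": 0.002, "twist": 0, "fingers": 0.5}
    - {"tx": 0, "ty": 0, "tz": 0, "twist": 0, "fingers": 0.5}
    - {"tx": 0, "ty": 0, "tz": 0, "twist": 0, "fingers": 0.5}

```text
clock: 25.45
eef_pos: [458.3, 327.1, 65.6]
tool_rot: [3.142, -0.0, -3.141]
force: [0.0, 0.4, -1.9]
width: 52.4
gripper_force: 63.0
```

Call:
carry_out:
  moves:
    - {"tx": 0, "ty": 0, "tz": 0.002, "twist": 0, "fingers": 0.5}
    - {"tx": 0, "ty": 0, "tz": 0, "twist": 0, "fingers": 0.5}
    - {"tx": 0, "ty": 0, "tz": 0, "twist": 0, "fingers": 0.5}

```text
clock: 25.82
eef_pos: [458.3, 327.1, 65.0]
tool_rot: [3.142, -0.0, -3.141]
force: [1.1, -0.6, -0.5]
width: 52.3
gripper_force: 63.0
```

Call:
carry_out:
  moves:
    - {"tx": 0, "ty": 0, "tz": 0.002, "twist": 0, "fingers": 0.5}
    - {"tx": 0, "ty": 0, "tz": 0, "twist": 0, "fingers": 0.5}
    - {"tx": 0, "ty": 0, "tz": 0, "twist": 0, "fingers": 0.5}

```text
clock: 26.2
eef_pos: [458.3, 327.1, 64.5]
tool_rot: [3.141, 0.0, -3.141]
force: [-0.1, 0.6, 1.5]
width: 52.8
gripper_force: 63.3
```

Call:
carry_out:
  moves:
    - {"tx": 0, "ty": 0, "tz": 0.002, "twist": 0, "fingers": 0.5}
    - {"tx": 0, "ty": 0, "tz": 0, "twist": 0, "fingers": 0.5}
    - {"tx": 0, "ty": 0, "tz": 0, "twist": 0, "fingers": 0.5}

```text
clock: 26.58
eef_pos: [458.3, 327.1, 64.4]
tool_rot: [3.141, 0.0, -3.141]
force: [-0.3, 0.1, 6.6]
width: 52.2
gripper_force: 63.9
```

Firm vertical contact with no side force. I'll ease the pressure and nudge sideways in small steps to feel the collar wall.

Call:
carry_out:
  moves:
    - {"tx": 0, "ty": 0, "tz": -0.002, "twist": 0, "fingers": 0.5}
    - {"tx": 0.004, "ty": 0, "tz": 0, "twist": 0, "fingers": 0.5}
    - {"tx": 0, "ty": 0, "tz": 0, "twist": 0, "fingers": 0.5}
    - {"tx": 0, "ty": 0, "tz": 0, "twist": 0, "fingers": 0.5}

```text
clock: 27.08
eef_pos: [457.5, 327.2, 64.5]
tool_rot: [3.141, 0.001, -3.142]
force: [0.9, -0.2, 1.6]
width: 52.6
gripper_force: 63.1
```

Call:
carry_out:
  moves:
    - {"tx": 0.003, "ty": 0, "tz": 0, "twist": 0, "fingers": 0.5}
    - {"tx": 0, "ty": 0, "tz": 0, "twist": 0, "fingers": 0.5}
    - {"tx": 0, "ty": 0, "tz": 0, "twist": 0, "fingers": 0.5}

```text
clock: 27.45
eef_pos: [456.7, 327.3, 64.5]
tool_rot: [3.141, 0.001, -3.142]
force: [1.6, 0.0, 2.0]
width: 52.6
gripper_force: 63.1
```

Call:
carry_out:
  moves:
    - {"tx": 0.003, "ty": 0, "tz": 0, "twist": 0, "fingers": 0.5}
    - {"tx": 0, "ty": 0, "tz": 0, "twist": 0, "fingers": 0.5}
    - {"tx": 0, "ty": 0, "tz": 0, "twist": 0, "fingers": 0.5}

```text
clock: 27.82
eef_pos: [456.5, 327.3, 64.6]
tool_rot: [3.141, 0.002, 3.141]
force: [5.6, 0.7, 0.9]
width: 52.4
gripper_force: 63.1
```

Wall felt at x≈456.6. Now the other side, to confirm the 2.5 mm play.

Call:
carry_out:
  moves:
    - {"tx": -0.006, "ty": 0, "tz": 0, "twist": 0, "fingers": 0.5}
    - {"tx": -0.006, "ty": 0, "tz": 0, "twist": 0, "fingers": 0.5}
    - {"tx": 0, "ty": 0, "tz": 0, "twist": 0, "fingers": 0.5}
    - {"tx": 0, "ty": 0, "tz": 0, "twist": 0, "fingers": 0.5}

```text
clock: 28.32
eef_pos: [457.0, 327.3, 64.5]
tool_rot: [-3.141, -0.003, -3.141]
force: [-1.3, 0.7, 5.9]
width: 52.7
gripper_force: 63.7
```

Call:
carry_out:
  moves:
    - {"tx": -0.003, "ty": 0, "tz": 0, "twist": 0, "fingers": 0.5}
    - {"tx": 0, "ty": 0, "tz": 0, "twist": 0, "fingers": 0.5}
    - {"tx": 0, "ty": 0, "tz": 0, "twist": 0, "fingers": 0.5}

```text
clock: 28.7
eef_pos: [457.2, 327.2, 64.4]
tool_rot: [-3.141, -0.004, -3.14]
force: [-2.4, 0.9, 7.0]
width: 52.4
gripper_force: 63.8
```

A 5.6 N side force with almost no vertical load means a collar wall, so the dish is inside and on the disc. I'll relax the load and let go.

Call:
carry_out:
  moves:
    - {"tx": 0.003, "ty": 0, "tz": -0.002, "twist": 0, "fingers": 0.5}
    - {"tx": 0, "ty": 0, "tz": 0, "twist": 0, "fingers": 0.5}
    - {"tx": 0, "ty": 0, "tz": 0, "twist": 0, "fingers": 0.64}
    - {"tx": 0, "ty": 0, "tz": 0, "twist": 0, "fingers": 0.68}
    - {"tx": 0, "ty": 0, "tz": 0, "twist": 0, "fingers": 0.8}
    - {"tx": 0, "ty": 0, "tz": 0, "twist": 0, "fingers": 1}
    - {"tx": 0, "ty": 0, "tz": 0, "twist": 0, "fingers": 1}
    - {"tx": 0, "ty": 0, "tz": 0, "twist": 0, "fingers": 1}
    - {"tx": 0, "ty": 0, "tz": 0, "twist": 0, "fingers": 1}

```text
clock: 29.82
eef_pos: [458.9, 327.1, 65.0]
tool_rot: [3.142, 0.0, -3.141]
force: [-0.0, 0.6, 0.4]
width: 85.3
gripper_force: 0.0
```

Call:
carry_out:
  moves:
    - {"tx": 0, "ty": 0, "tz": -0.02, "twist": 0, "fingers": 1}
    - {"tx": 0, "ty": 0, "tz": -0.08, "twist": 0, "fingers": 1}
    - {"tx": 0, "ty": 0, "tz": -0.12, "twist": 0, "fingers": 1}
    - {"tx": 0, "ty": 0, "tz": -0.11, "twist": 0, "fingers": 1}
    - {"tx": -0.1, "ty": 0, "tz": 0, "twist": 0, "fingers": 1}
    - {"tx": -0.1, "ty": 0, "tz": 0, "twist": 0, "fingers": 1}
    - {"tx": 0, "ty": 0, "tz": 0, "twist": 0, "fingers": 1}
    - {"tx": 0, "ty": 0, "tz": 0, "twist": 0, "fingers": 1}
    - {"tx": 0, "ty": 0, "tz": 0, "twist": 0, "fingers": 1}

```text
clock: 30.95
eef_pos: [517.7, 327.4, 164.0]
tool_rot: [-3.142, -0.001, -3.14]
force: [0.1, 0.4, -0.3]
width: 85.3
gripper_force: 0.0
```

```bash
python3 - <<'E'
from h import *
im=snap('wrist','w7'); s=ctrl.read_state(); print(s['eef_pos'],s['tool_rot'],s['force'])
g=cv2.cvtColor(im['color'],cv2.COLOR_BGR2GRAY)
u,v=proj(im,np.array([459.4,327.6,49.5]),True); print('seat',u,v)
m=(g>95).astype(np.uint8); m[:int(v)-60]=0;m[int(v)+60:]=0;m[:,:int(u)-60]=0;m[:,int(u)+60:]=0
n,l,st,ce=cv2.connectedComponentsWithStats(m); i=1+st[1:,4].argmax(); print('blob x',st[i,0],st[i,0]+st[i,2]-1,'y',st[i,1],st[i,1]+st[i,3]-1,ce[i])
a=np.linspace(0,2*np.pi,180)
for name,r,z in(('rim home',27.5,49.5+18.5),('lid home',25,69.5),('rim perched+4',27.5,72),('disc',28.75,49.5),('collar in top',31.25,54.5)):
  p=np.array([proj(im,np.array([459.4+r*np.cos(t),327.6+r*np.sin(t),z]),True) for t in a]); print(name,p.min(0).round(1),p.max(0).round(1))
print('row',g[int(v),int(u)-58:int(u)-28],'|',g[int(v),int(u)+28:int(u)+58]); print('col',g[int(v)-58:int(v)-28,int(u)],'|',g[int(v)+28:int(v)+58,int(u)])
c=[max(cv2.findContours((l==i).astype(np.uint8),0,cv2.CHAIN_APPROX_NONE)[0],key=cv2.contourArea)[:,0]]
for z in(68,72):
  P=np.array([at(im,x,y,z,True)[:2] for x,y in c[0]],np.float32); print(z,cv2.fitEllipse(P))
E
```

```text
[517.83092921 327.40206753 164.00567944] [-3.14153087e+00 -9.47858128e-04 -3.14036589e+00] [ 0.54320647 -0.00820624  0.23336312]
seat 320.36966377662634 127.1168536578995
blob x 282 356 y 91 165 [319.29431438 128.12678626]
rim home [283.   91.5] [357.8 165.4]
lid home [286.2  94.8] [354.6 162.5]
rim perched+4 [282.4  91.2] [358.4 166.5]
disc [284.2  91. ] [356.6 162.6]
collar in top [280.3  87.5] [360.5 166.9]
row [ 12  15  11  15  16  13  14  13  10  13  15  14  21  39  34  33  35  33
  33  66 165 160 159 150 141 143 144 143 144 143] | [143 143 143 143 158 159 161 167 173  20  24  27  29  33  36  35  37  38
  33  18  14  12  14  16  15  15  18  15  13  19]
col [ 18  16  17  16  12  14  18  17  18  18  16  16  23  38  39  37  37  38
  41  13  13   0 105 159 165 160 160 153 138 144] | [143 143 142 142 143 144 147 156 156 159 160   3  19  23  25  24  25  27
   9   7   1   4   9  10  10   4  11   6  11  12]
68 ((459.223876953125, 326.5223388671875), (54.338623046875, 55.33040237426758), 44.812984466552734)
72 ((458.9403076171875, 326.5359802246094), (53.38533401489258, 54.35972213745117), 44.81288528442383)
```

At home height the rim fits a circle of 54.3 x 55.3 mm (true size 55 mm), about 1 mm from the seat axis. That is within the collar's play, so the dish is flat and fully home, and I'll hand in.

```bash
python3 -c "
from cell import job
print(job.finish_job())"
```

```text
the job is handed in; nothing more can be done
None
```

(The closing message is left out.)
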